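# Kit the pivot parts for a shears repair

## Task

Put together the pivot kit for the shears in the wooden caddy: the bright steel bolt goes in the red bin, the bright steel nut in the yellow bin, the brass bush in the green bin and the black rubber buffer in the blue bin, each set down on the bin's floor the same way up as it stands now (the bolt on its head, the others flat). Leave the rusty bolt and the rusty nut standing where they are.

Things in the scene. Friction and masses are not known exactly. Their poses are not given: they have to be found in the camera images.
- bolt: bright, light grey steel M20 hex bolt standing upside down on its head, shank pointing up: hexagonal head 30 mm across the flats and 12 mm thick, round shank 20 mm in diameter, 57 mm tall in all; origin at the centre of the underside (bottom of the head), z up along the shank, x through the middle of one flat; about 0.17 kg
- nut: bright, light grey steel M20 hex nut lying flat: 30 mm across the flats, 34.6 mm across the corners, 16 mm high, with a 21 mm hole; origin at the centre of the underside, z up, x through the middle of one flat (flats every 60 degrees); about 0.06 kg
- bush: brass bush, a plain tube standing on end: 32 mm outside diameter, 21 mm bore, 26 mm high; origin at the centre of the underside, z up; about 0.07 kg
- buffer: black rubber buffer, a thick ring lying flat: 40 mm outside diameter, 14 mm hole, 20 mm high; origin at the centre of the underside, z up; about 0.03 kg
- rusty_bolt: look-alike to be left alone: dark rust-brown M20 hex bolt standing upside down on its head, shank pointing up: hexagonal head 30 mm across the flats and 12 mm thick, round shank 20 mm in diameter, 57 mm tall in all; origin at the centre of the underside (bottom of the head), z up along the shank, x through the middle of one flat
- rusty_nut: look-alike to be left alone: dark rust-brown M20 hex nut lying flat: 30 mm across the flats, 34.6 mm across the corners, 16 mm high, with a 21 mm hole; origin at the centre of the underside, z up, x through the middle of one flat (flats every 60 degrees)
- bin_red: red square open plastic bin for the bolt, one of four in the wooden caddy (two by two, in any arrangement): outside 100 x 100 mm, 30 mm high, walls and floor 5 mm thick (inside 90 x 90 mm, floor 5 mm above the origin); it is fixed; origin at the centre of its underside, which stands 6 mm above the bench, x and y along its sides
- bin_yellow: yellow square open plastic bin for the nut, one of four in the wooden caddy (two by two, in any arrangement): outside 100 x 100 mm, 30 mm high, walls and floor 5 mm thick (inside 90 x 90 mm, floor 5 mm above the origin); it is fixed; origin at the centre of its underside, which stands 6 mm above the bench, x and y along its sides
- bin_green: green square open plastic bin for the bush, one of four in the wooden caddy (two by two, in any arrangement): outside 100 x 100 mm, 30 mm high, walls and floor 5 mm thick (inside 90 x 90 mm, floor 5 mm above the origin); it is fixed; origin at the centre of its underside, which stands 6 mm above the bench, x and y along its sides
- bin_blue: blue square open plastic bin for the buffer, one of four in the wooden caddy (two by two, in any arrangement): outside 100 x 100 mm, 30 mm high, walls and floor 5 mm thick (inside 90 x 90 mm, floor 5 mm above the origin); it is fixed; origin at the centre of its underside, which stands 6 mm above the bench, x and y along its sides
There are look-alikes about, which are no part of the job. Several things have the shape of the bush; the one meant has the colours described above.

How it is judged:
At the end, for the whole second after the job is handed in: Each part at rest in its own bin: origin within 38 mm of the bin centre along both sides and under 12 mm above the bin underside, upright within 0.2 rad; the rusty bolt and rusty nut within 20 mm of where they began and upright within 0.2 rad (x of bolt in the frame of bin_red between -0.038 and 0.038 m and y of bolt in the frame of bin_red between -0.038 and 0.038 m and z of bolt in the frame of bin_red between 0 and 0.012 m and angle between each of bolt, nut, bush, buffer, rusty_bolt, rusty_nut's own z axis and vertical below 0.2 rad and linear speed of each of bolt, nut, bush, buffer below 0.02 m/s and x of nut in the frame of bin_yellow between -0.038 and 0.038 m and y of nut in the frame of bin_yellow between -0.038 and 0.038 m and z of nut in the frame of bin_yellow between 0 and 0.012 m and x of bush in the frame of bin_green between -0.038 and 0.038 m and y of bush in the frame of bin_green between -0.038 and 0.038 m and z of bush in the frame of bin_green between 0 and 0.012 m and x of buffer in the frame of bin_blue between -0.038 and 0.038 m and y of buffer in the frame of bin_blue between -0.038 and 0.038 m and z of buffer in the frame of bin_blue between 0 and 0.012 m and distance of each of rusty_bolt, rusty_nut from where it was at the start of the episode below 0.02 m); the robot touches nothing.
It fails at once if the rusty bolt is moved by more than 20 mm or knocked over (distance of rusty_bolt from where it was at the start of the episode above 0.02 m or angle between rusty_bolt's own z axis and vertical above 0.2 rad).
It fails at once if the rusty nut is moved by more than 20 mm or knocked over (distance of rusty_nut from where it was at the start of the episode above 0.02 m or angle between rusty_nut's own z axis and vertical above 0.2 rad).
It also fails if it takes over 120 s, if anything falls off the work surface, if the arm or the gripper's body presses on something with over 40 N, if the wrist force passes 120 N, or if a joint passes its speed limit or range.

## Robot

A 7-joint arm with a two-finger parallel gripper is mounted at the origin on the work surface. World frame = base frame: x ahead of the robot, y to its left, z up, the work surface at z = 0. Lengths are in m, angles in rad, forces in N, time in s.
With the tool pointing down it reaches from about 0.4 to 0.85 m from the base axis. Payload 10.4 kg.
Tool frame: the origin (TCP) lies at the very end of the fingers, on their centre line; the grasp point (between the pads) lies 19 mm behind it; z points along the fingers, y is the direction in which the jaws open and shut (so a half turn about z gives the same grasp; the last joint's range is limited). The gripper opens to 87 mm and grips with 3 to 60 N. Pads are 19 mm wide; open, the fingers measure 117 mm over their backs; the gripper's body (75 mm by 190 mm) begins 51 mm behind the grasp point.
Start: joints at [1.197, 0.332, -0.065, 1.46, 0.022, 1.35, -0.088], TCP at [0.215, -0.587, 0.223] pointing down, gripper open.
Joint ranges: [-2.6, 2.6], [-0.5, 2.12], [-1.47, 1.34], [0.16, 2.42], [-1.27, 4.41], [0.06, 2.06], [-2.6, 2.6]. Speed limits (rad/s): [2.22, 2.22, 2.79, 2.79, 3.14, 3.14, 3.14].

## Interface

Orientations are given as a unit quaternion [x, y, z, w].
In Python, from bench import r, eyes, job gives the robot as it stands. The module is installed in compiled form; this text tells all that it offers.
- The arm moves only by the tool play_rows, never from a script. Its argument "motion" is a list of rows, each a list of 7 numbers: the shift along the tool's x, y, z as a fraction of full scale, then the turn, a rotation vector about the tool's x, y, z as a fraction of full scale, then the opening in per cent of the stroke, from 0 (shut) to 100 (fully open). A call has 1 to 5 rows; each row is the pose to reach, as a shift and turn from the pose commanded when the call began, along the tool's axes at that moment; what a row does not reach only later rows make up. Full scale, the value 1, is 0.2 m for a shift and 90 degrees for a turn. A row lasts 1/8 s, in which the tool goes at most 62.5 mm and 10.7 degrees, less where a joint would pass 70% of its speed; a pose out of reach is approached as far as the arm can. A call with a number of a shift or a turn outside -1 to 1 is refused whole. A call with a gripper value outside its range is refused whole. The fingers move at their own pace and stop on an object; "squeeze" is the grip in N (left out, the last holds). Time passes only in rows, so rows that repeat a pose let the fingers close. It gives the time, the measured TCP pose, the force and the opening at its end, in the units of the state.
- r.read_state(): the state, without advancing time (a new reading comes with each control period).
- eyes.camera(name): name is "scene" or "side" or "wrist"; returns a dict with "image" (384x512x3 uint8, red, green, blue), "mtx" (3x3 intrinsics, pixels), "R" (3x3) and "t" (3): a world point X has camera coordinates R X + t. Camera axes: x right, y down, z forward; pixel columns grow to the right and rows downward; lengths in m; the calibration is good to about 2 mm. A picture is of the moment at which its call begins. There is no depth.
- job.close_job(): hands the job in, once; it reports no verdict.
Trained networks look in a picture, given as the dict that the camera call returned (one of the last four; its "shot" number tells which), for a name from the list of things; names that differ only in an ending like _2 or _b are one class to them, and where a whole thing is asked for, a point or a joint stands for the part that bears it (a point fixed in the world has none). Each returns a list of dicts, best first, with "p" (0 to 1); they miss things now and then, are a little off and sometimes report something else, mostly with a low value. They report only what shows in the picture. A call takes as long as a camera call. They do not tell look-alikes from the thing itself.
- eyes.regions_of(picture, label): "region" (384x512 bool, what is visible of it) and "xy" ([column, row] in pixels, amid what is visible of it).
- eyes.landmark_of(picture, label): "xy" ([column, row] in pixels: a listed point, or the origin of a listed thing).
The state is a dict: "time": time; "joint_positions": joint angles; "joint_vel": joint speeds; "joint_torque": joint torques, N m; "ee_pos": TCP position; "eef_rot": TCP orientation; "ft_force": force on the tool from outside, world axes, zero at the start; "torque": the same for the moment, N m; "width": finger opening in m.
Only numpy, scipy, OpenCV 4.12 (cv2) and the standard library are available. Lean on these libraries where they do the work, as an engineer would, in place of code of your own. Each camera call takes 0.05 s, during which the arm holds its last target. There are 200 camera calls.

## Working session

There is one attempt and no reset: what is moved stays moved. The work goes in short steps, Python scripts to look and compute and a tool call to move; the robot and the scene stay as the last step left them, time stands still between calls to the robot, and variables do not carry over. Pictures are saved under pics/ and viewed, about 12 in all and at most 16, crops included, and the job is handed in when it is done.

Besides the shell and the picture viewer there is one more tool, called after "Call:" as name(argument=value, ...), one argument or row to a line, values as JSON. play_rows: Moves the arm, as the interface text tells. Shift numbers are shares of 0.2 m and turn numbers shares of 90 degrees, none past 1 either way. Its arguments: {"type":"object","properties":{"motion":{"type":"array","items":{"type":"array","items":{"type":"number"}}},"squeeze":{"type":"number"}},"required":["motion"]}

```bash
mkdir -p pics; cat > h.py <<'E'
import numpy as np, cv2
from bench import r, eyes, job
from scipy.spatial.transform import Rotation as Ro
def ray(p,xy,z):
    d=p["R"].T@np.linalg.solve(p["mtx"],[xy[0],xy[1],1.]); c=-p["R"].T@p["t"]
    return c+d*(z-c[2])/d[2]
def save(p,n,s=1.5,crop=None):
    im=p["image"][:,:,::-1]
    if crop: a,b,c,d=crop; im=im[b:d,a:c]
    cv2.imwrite("pics/"+n,cv2.resize(im,None,fx=s,fy=s))
E
python3 - <<'E'
from h import *
s=r.read_state(); print(s["time"],s["ee_pos"],Ro.from_quat(s["eef_rot"]).as_matrix().round(3).tolist(),s["width"])
H=dict(bolt=0,nut=0,bush=0,buffer=0,bin_red=.006,bin_yellow=.006,bin_green=.006,bin_blue=.006)
for n in ["scene","side"]:
    p=eyes.camera(n); save(p,n+".png"); print(n,"cam",(-p["R"].T@p["t"]).round(3))
    for k,z in H.items():
        for d in eyes.landmark_of(p,k):
            if d["p"]>.2: print(k,round(d["p"],2),np.round(d["xy"]),ray(p,d["xy"],z).round(3), p["image"][int(d["xy"][1]),int(d["xy"][0])])
E
```

```text
0.0 [ 0.21464792 -0.58656906  0.22173707] [[0.939, 0.344, -0.001], [0.344, -0.939, 0.001], [-0.0, -0.001, -1.0]] 0.08714042989656152
scene cam [ 0.82  -0.49   0.701]
bolt 0.67 [213. 261.] [ 0.54  -0.192  0.   ] [88 87 83]
bolt 0.28 [276. 140.] [0.473 0.238 0.   ] [ 65 158  76]
nut 0.5 [171. 232.] [ 0.408 -0.18   0.   ] [167 168 164]
bush 0.72 [317. 208.] [0.681 0.059 0.   ] [134  61  30]
bush 0.48 [279. 245.] [ 0.648 -0.082  0.   ] [139 102  52]
buffer 0.79 [143. 268.] [ 0.414 -0.285  0.   ] [30 29 26]
bin_red 0.7 [308. 151.] [0.577 0.233 0.006] [193  42  37]
bin_red 0.67 [141. 270.] [ 0.417 -0.293  0.006] [31 29 27]
bin_red 0.32 [215. 263.] [ 0.549 -0.198  0.006] [143 140 137]
bin_yellow 0.67 [140. 269.] [ 0.415 -0.291  0.006] [31 29 26]
bin_yellow 0.64 [261. 162.] [0.483 0.127 0.006] [235 198  75]
bin_green 0.87 [276. 140.] [0.475 0.229 0.006] [ 64 157  75]
bin_green 0.49 [143. 270.] [ 0.42  -0.29   0.006] [31 30 28]
bin_blue 0.68 [216. 262.] [ 0.549 -0.195  0.006] [96 94 91]
bin_blue 0.64 [294. 175.] [0.583 0.13  0.006] [ 48  85 177]
side cam [-0.01   0.603  0.574]
bolt 0.46 [302. 174.] [ 0.545 -0.197  0.   ] [114 111 107]
bolt 0.35 [310. 213.] [ 0.429 -0.069  0.   ] [82 46 34]
bush 0.5 [192. 197.] [0.684 0.06  0.   ] [119  68  44]
bush 0.43 [241. 178.] [ 0.653 -0.082  0.   ] [112  91  65]
buffer 0.74 [344. 198.] [ 0.402 -0.17   0.   ] [103 102  99]
buffer 0.58 [366. 176.] [ 0.414 -0.293  0.   ] [33 31 27]
bin_red 0.98 [163. 248.] [0.578 0.229 0.006] [190  56  50]
bin_yellow 0.98 [235. 244.] [0.477 0.124 0.006] [232 196  90]
bin_green 0.69 [195. 275.] [0.471 0.238 0.006] [ 77 158  87]
bin_blue 0.74 [202. 228.] [0.569 0.131 0.006] [ 63  96 174]
```

View pics/scene.png

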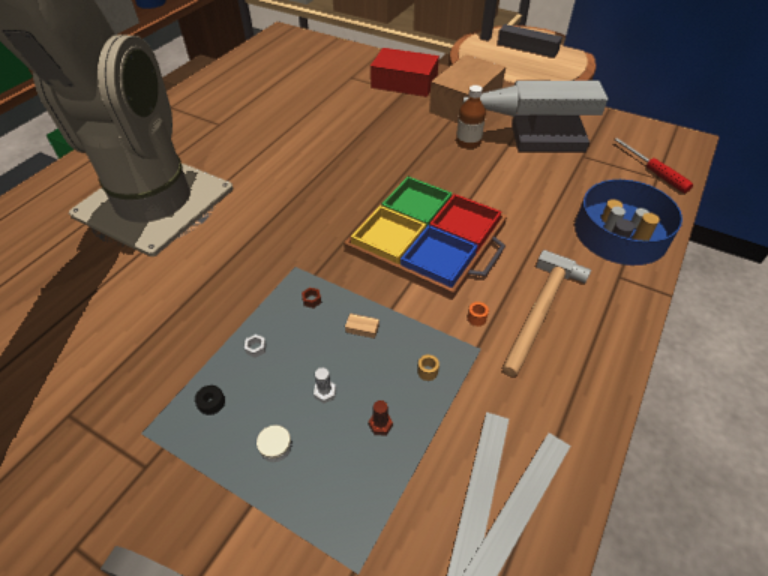

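View pics/side.png

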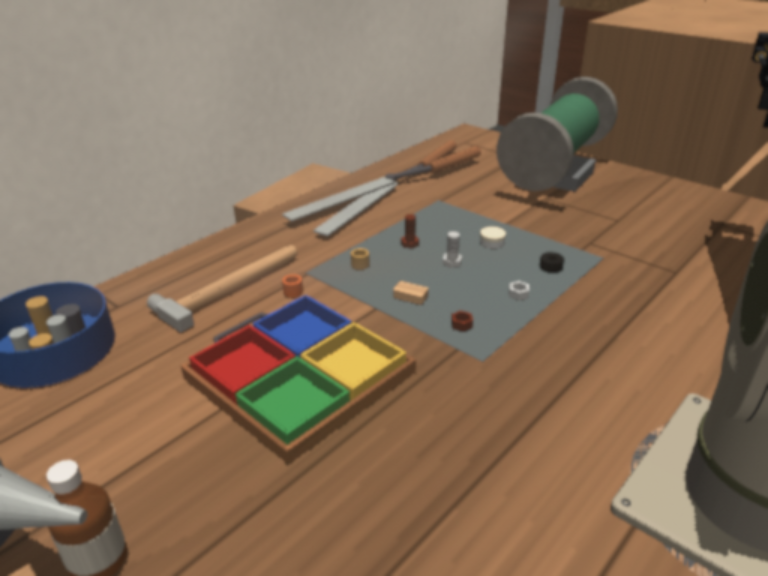

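The scene picture shows, at 1.5x pixels: the bright bolt (323,385), bright nut (255,344), brass bush (428,366) and black buffer (209,399). The rusty bolt is at (380,418) and the rusty nut at (311,297). In the bins, green is (416,202), red (466,220), yellow (390,233) and blue (438,254). The side picture agrees with this. I'll go above the mat for a closer look.

Call:
play_rows(
  motion=[
    [0.24,-0.18,-0.02,0,0,0.08,100],
    [0.48,-0.36,-0.05,0,0,0.16,100],
    [0.72,-0.54,-0.07,0,0,0.223,100],
    [0.95,-0.7,-0.07,0,0,0.223,100],
    [0.95,-0.7,-0.07,0,0,0.223,100],
  ],
)

```text
time: 1.52
ee_pos: [0.3484, -0.3864, 0.2371]
eef_rot: [1.0, 0.004, 0.001, -0.0]
ft_force: [-0.0, -0.5, 0.6]
width: 0.087
```

Call:
play_rows(
  motion=[
    [0.17,-0.25,-0.02,0,0,0,100],
    [0.34,-0.5,-0.05,0,0,0,100],
    [0.51,-0.75,-0.07,0,0,0,100],
    [0.67,-0.99,-0.07,0,0,0,100],
    [0.67,-0.99,-0.07,0,0,0,100],
  ],
)

```text
time: 2.15
ee_pos: [0.481, -0.1884, 0.2507]
eef_rot: [1.0, 0.004, 0.001, -0.001]
ft_force: [0.0, -1.3, -0.7]
width: 0.0874
```

```bash
python3 - <<'E'
from h import *
s=r.read_state(); print(s["time"],s["ee_pos"],Ro.from_quat(s["eef_rot"]).as_matrix().round(3).tolist(),s["width"])
p=eyes.camera("wrist"); save(p,"w1.png"); c=-p["R"].T@p["t"]; print("cam",c.round(3),p["R"].round(3).tolist())
for k in ["bolt","nut","bush","buffer"]:
    for d in eyes.landmark_of(p,k):
        if d["p"]>.15: print(k,round(d["p"],2),np.round(d["xy"]),ray(p,d["xy"],0).round(3))
E
```

```text
2.15 [ 0.48102228 -0.18838138  0.25070588] [[1.0, 0.007, 0.001], [0.007, -1.0, 0.001], [0.001, -0.001, -1.0]] 0.08736527351366496
cam [ 0.56  -0.189  0.413] [[0.007, -1.0, -0.002], [-0.956, -0.007, 0.292], [-0.292, -0.0, -0.956]]
bolt 0.79 [257. 109.] [ 0.545 -0.193  0.   ]
nut 0.81 [247. 210.] [ 0.408 -0.181 -0.   ]
bush 0.66 [164.  10.] [ 0.656 -0.084  0.   ]
buffer 0.87 [320. 210.] [ 0.409 -0.283  0.   ]
```

View pics/w1.png

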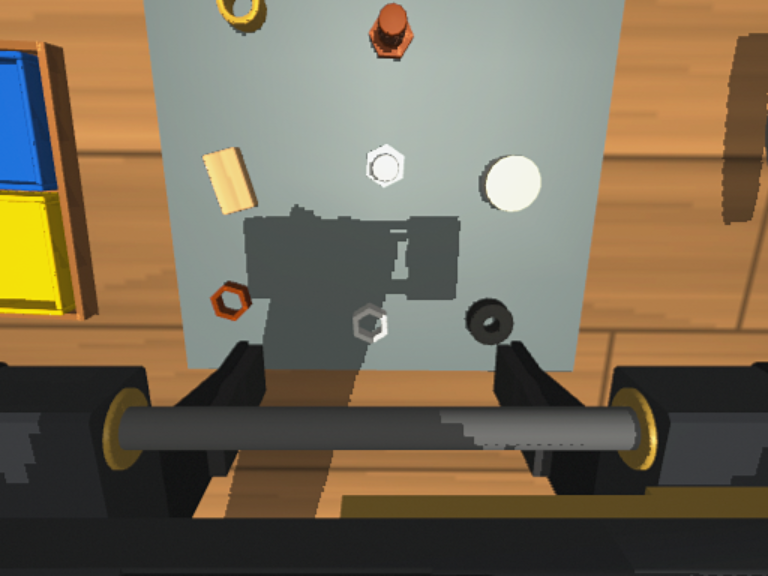

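Wrist view, at 1.5x pixels: the bright bolt is at (385,165), the bright nut at (370,324), the buffer at (490,322) and the brass bush at (240,10). The rusty bolt is at (392,32) and the rusty nut at (230,300). Positions agree across the cameras to within about 8 mm. Next I'll hover over the nut and close the fingers partway.

Call:
play_rows(
  motion=[
    [-0.12,-0.01,0.25,0,0,0,65],
    [-0.24,-0.02,0.5,0,0,0,65],
    [-0.365,-0.04,0.75,0,0,0,65],
    [-0.365,-0.04,0.75,0,0,0,65],
    [-0.365,-0.04,0.75,0,0,0,65],
  ],
)

```text
time: 3.02
ee_pos: [0.407, -0.1852, 0.1019]
eef_rot: [1.0, -0.0, 0.001, 0.0]
ft_force: [1.1, -0.0, -0.9]
width: 0.057
```

```bash
python3 - <<'E'
from h import *
s=r.read_state(); print(s["time"],s["ee_pos"],s["width"])
p=eyes.camera("wrist"); save(p,"w2.png"); save(p,"w2c.png",4,(196,150,316,270))
for d in eyes.landmark_of(p,"nut"): print(round(d["p"],2),np.round(d["xy"]),ray(p,d["xy"],0).round(4))
for d in eyes.regions_of(p,"nut")[:2]:
    m=d["region"].astype(np.uint8); c=cv2.findContours(m,0,2)[0]; c=np.vstack(c)[:,0]
    w=np.array([ray(p,q,.012)[:2] for q in c]); h=cv2.convexHull((w*1000).astype(np.float32))[:,0]
    print(round(d["p"],2),d["xy"],m.sum(),[(a,round(float(np.ptp(h@[np.cos(np.radians(a)),np.sin(np.radians(a))])),1)) for a in range(0,180,10)])
E
```

```text
3.025 [ 0.40700394 -0.18521617  0.10185986] 0.056962431643340486
0.76 [250. 193.] [ 0.405  -0.1835  0.    ]
0.57 [244.3, 203.9] 925 [(0, 37.0), (10, 36.9), (20, 35.9), (30, 34.3), (40, 34.5), (50, 34.8), (60, 35.0), (70, 34.3), (80, 32.7), (90, 30.3), (100, 31.6), (110, 33.6), (120, 35.1), (130, 35.4), (140, 35.1), (150, 34.2), (160, 35.1), (170, 36.6)]
```

View pics/w2c.png

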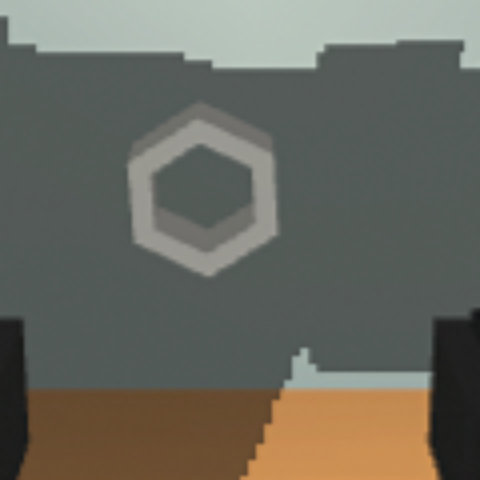

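Crop: the nut's flats face the jaws to within about 3°, and its centre is about 5 px left of the finger midline. I'll correct for that and descend.

Call:
play_rows(
  motion=[
    [-0.01,-0.02,0.0,0,0,0,65],
    [-0.01,-0.02,0.17,0,0,0,65],
    [-0.01,-0.02,0.34,0,0,0,65],
    [-0.01,-0.02,0.34,0,0,0,65],
    [-0.01,-0.02,0.34,0,0,0,65],
  ],
)

```text
time: 3.8
ee_pos: [0.4049, -0.1803, 0.0338]
eef_rot: [1.0, 0.0, 0.001, 0.0]
ft_force: [0.2, 0.5, 0.3]
width: 0.0564
```

```bash
python3 - <<'E'
from h import *
s=r.read_state(); print(s["time"],s["ee_pos"],s["width"],s["ft_force"])
p=eyes.camera("wrist"); save(p,"w3.png",1.5,(56,100,456,384))
E
```

```text
3.8 [ 0.40488853 -0.18028881  0.03383853] 0.056390804738277095 [0.17707647 0.49763854 0.32374124]
```

View pics/w3.png

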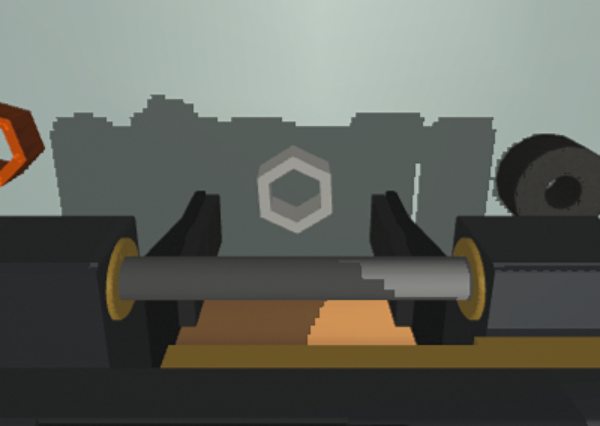

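The nut is centred between the fingers. I'll descend, grip and lift.

Call:
play_rows(
  motion=[
    [0.015,0,0.145,0,0,0,65],
    [0.015,0,0.145,0,0,0,65],
    [0.015,0,0.145,0,0,0,25],
    [0.015,0,0.145,0,0,0,10],
    [0.015,0,0.145,0,0,0,10],
  ],
  squeeze=20,
)

```text
time: 4.47
ee_pos: [0.4074, -0.1804, 0.0042]
eef_rot: [1.0, 0.0, 0.0, 0.0]
ft_force: [-0.1, 0.6, 0.8]
width: 0.0341
```

Call:
play_rows(
  motion=[
    [0,0,0,0,0,0,10],
    [0,0,0,0,0,0,10],
    [0,0,-0.25,0,0,0,10],
    [0,0,-0.5,0,0,0,10],
    [0,0,-0.5,0,0,0,10],
  ],
)

```text
time: 5.1
ee_pos: [0.4092, -0.1811, 0.107]
eef_rot: [1.0, 0.0, 0.003, 0.002]
ft_force: [0.6, -0.4, -1.4]
width: 0.0302
```

The width reads 30.2 mm, so the nut is held on its flats. Now to the yellow bin.

Call:
play_rows(
  motion=[
    [0.09,-0.25,0,0,0,0,10],
    [0.18,-0.5,0,0,0,0,10],
    [0.27,-0.75,0,0,0,0,10],
    [0.36,-1,0,0,0,0,10],
    [0.36,-1,0,0,0,0,10],
  ],
)

```text
time: 5.72
ee_pos: [0.4791, 0.0244, 0.1027]
eef_rot: [1.0, 0.004, -0.0, -0.001]
ft_force: [-1.3, -0.4, -0.8]
width: 0.0301
```

Call:
play_rows(
  motion=[
    [0,-0.25,0,0,0,0,10],
    [0,-0.53,0,0,0,0,10],
    [0,-0.53,0,0,0,0,10],
    [0,-0.53,0.15,0,0,0,10],
    [0,-0.53,0.15,0,0,0,10],
  ],
)

```text
time: 6.35
ee_pos: [0.4771, 0.1241, 0.0713]
eef_rot: [1.0, -0.0, -0.002, 0.001]
ft_force: [-0.4, 0.3, -0.2]
width: 0.0298
```

```bash
python3 - <<'E'
from h import *
s=r.read_state(); print(s["time"],s["ee_pos"],s["width"],s["ft_force"])
p=eyes.camera("wrist"); save(p,"w4.png")
for k in ["red","yellow","green","blue"]:
    for d in eyes.landmark_of(p,"bin_"+k)[:1]: print(k,round(d["p"],2),np.round(d["xy"]),ray(p,d["xy"],.006).round(4))
E
```

```text
6.35 [0.47707074 0.12413861 0.0712954 ] 0.029836074537442966 [-0.38738283  0.32692282 -0.24546261]
red 0.74 [94. 60.] [0.5785 0.229  0.006 ]
yellow 0.62 [245. 215.] [0.468  0.1291 0.006 ]
green 0.85 [110. 210.] [0.4724 0.2325 0.006 ]
blue 0.78 [252.  66.] [0.5747 0.1238 0.006 ]
```

View pics/w4.png

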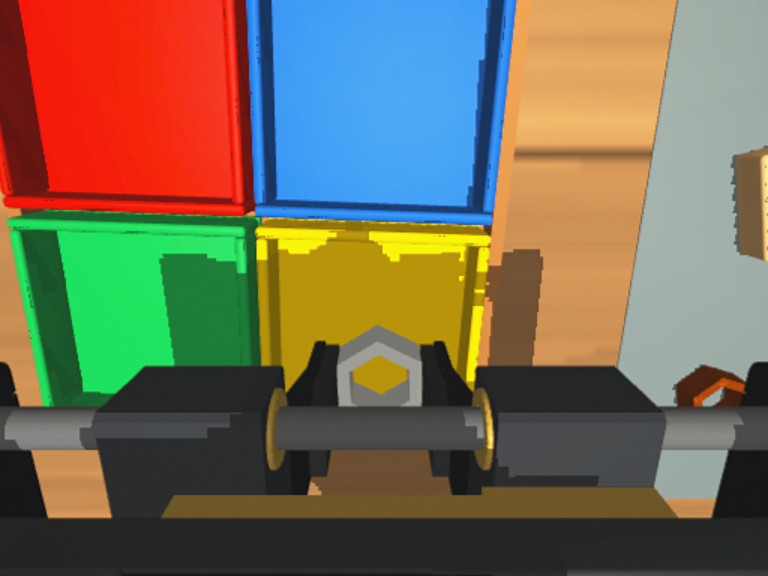

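The nut is over the yellow bin at (380,370), between the fingers and near the bin centre. Lower it.

Call:
play_rows(
  motion=[
    [0,0,0.12,0,0,0,10],
    [0,0,0.25,0,0,0,10],
    [0,0,0.25,0,0,0,10],
    [0,0,0.25,0,0,0,10],
    [0,0,0.25,0,0,0,10],
  ],
)

```text
time: 7.22
ee_pos: [0.4797, 0.1261, 0.0248]
eef_rot: [1.0, 0.0, 0.001, -0.0]
ft_force: [1.1, 0.1, -0.6]
width: 0.0304
```

Call:
play_rows(
  motion=[
    [0,0,0.043,0,0,0,10],
    [0,0,0.043,0,0,0,10],
    [0,0,0.043,0,0,0,45],
    [0,0,0.043,0,0,0,48],
    [0,0,0.043,0,0,0,48],
  ],
)

```text
time: 7.85
ee_pos: [0.4787, 0.1259, 0.0148]
eef_rot: [1.0, 0.0, -0.0, 0.0]
ft_force: [0.5, -0.0, -1.6]
width: 0.0412
```

Call:
play_rows(
  motion=[
    [0,0,0,0,0,0,48],
    [0,0,-0.2,0,0,0,48],
    [0,0,-0.5,0,0,0,48],
    [0,0,-0.5,0,0,0,60],
    [0,0,-0.5,0,0,0,75],
  ],
)

```text
time: 8.48
ee_pos: [0.4787, 0.1256, 0.1147]
eef_rot: [1.0, 0.0, 0.0, 0.0]
ft_force: [-0.1, -0.3, -0.5]
width: 0.0544
```

Call:
play_rows(
  motion=[
    [-0.09,0.25,0,0,0,0,75],
    [-0.17,0.5,0,0,0,0,75],
    [-0.26,0.75,0,0,0,0,75],
    [-0.34,1,0,0,0,0,75],
    [-0.34,1,0,0,0,0,75],
  ],
)

```text
time: 9.1
ee_pos: [0.4087, -0.0776, 0.1135]
eef_rot: [1.0, -0.003, -0.002, 0.0]
ft_force: [1.0, 0.6, 0.1]
width: 0.0652
```

Call:
play_rows(
  motion=[
    [0,0.25,0,0,0,0,75],
    [0,0.5,0,0,0,0,75],
    [0,0.75,0,0,0,0,75],
    [0,1,0,0,0,0,75],
    [0,1,0,0,0,0,75],
  ],
)

```text
time: 9.72
ee_pos: [0.41, -0.2767, 0.1134]
eef_rot: [1.0, -0.002, -0.001, -0.0]
ft_force: [0.3, -0.4, -0.5]
width: 0.065
```

Call:
play_rows(
  motion=[
    [0,0.06,0,0,0,0,75],
    [0,0.06,0.15,0,0,0,75],
    [0,0.06,0.35,0,0,0,75],
    [0,0.06,0.35,0,0,0,75],
    [0,0.06,0.35,0,0,0,75],
  ],
)

```text
time: 10.35
ee_pos: [0.4119, -0.2859, 0.0461]
eef_rot: [1.0, 0.001, 0.0, 0.0]
ft_force: [-0.0, 0.8, 0.6]
width: 0.0657
```

```bash
python3 - <<'E'
from h import *
s=r.read_state(); print(s["time"],s["ee_pos"],s["width"],s["ft_force"])
p=eyes.camera("wrist"); save(p,"w5.png",1.5,(56,100,456,384))
for d in eyes.landmark_of(p,"buffer"): print(round(d["p"],2),np.round(d["xy"]),ray(p,d["xy"],0).round(4))
for d in eyes.regions_of(p,"buffer"): print(round(d["p"],2),np.round(d["xy"]),ray(p,d["xy"],.012).round(4))
E
```

```text
10.35 [ 0.41189339 -0.28589493  0.04606151] 0.06572487854040884 [-0.01778627  0.77693719  0.62778366]
0.67 [252. 220.] [ 0.4067 -0.2865  0.    ]
0.59 [255. 228.] [ 0.4058 -0.2884  0.012 ]
```

View pics/w5.png

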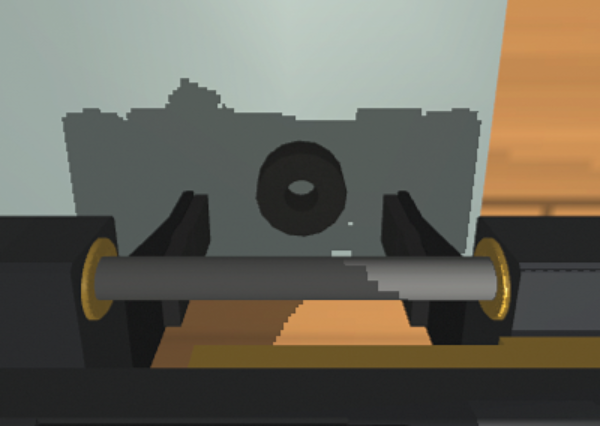

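The buffer at (301,188) is centred between the fingers. Grip and lift it.

Call:
play_rows(
  motion=[
    [-0.015,0,0.1,0,0,0,75],
    [-0.015,0,0.2,0,0,0,75],
    [-0.015,0,0.2,0,0,0,75],
    [-0.015,0,0.2,0,0,0,30],
    [-0.015,0,0.2,0,0,0,20],
  ],
  squeeze=15,
)

```text
time: 11.12
ee_pos: [0.4087, -0.2866, 0.006]
eef_rot: [1.0, 0.0, 0.001, 0.001]
ft_force: [0.1, 0.4, -0.0]
width: 0.0522
```

Call:
play_rows(
  motion=[
    [0,0,0,0,0,0,20],
    [0,0,0,0,0,0,20],
    [0,0,-0.25,0,0,0,20],
    [0,0,-0.5,0,0,0,20],
    [0,0,-0.5,0,0,0,20],
  ],
)

```text
time: 11.75
ee_pos: [0.4102, -0.2875, 0.1088]
eef_rot: [1.0, 0.0, 0.003, 0.002]
ft_force: [-0.1, -0.3, -0.9]
width: 0.0396
```

Call:
play_rows(
  motion=[
    [0,-0.25,-0.05,0,0,0,20],
    [0,-0.5,-0.1,0,0,0,20],
    [0.1,-0.75,-0.1,0,0,0,20],
    [0.2,-1,-0.1,0,0,0,20],
    [0.2,-1,-0.1,0,0,0,20],
  ],
)

```text
time: 12.38
ee_pos: [0.4486, -0.0821, 0.1243]
eef_rot: [1.0, 0.004, -0.0, -0.001]
ft_force: [0.5, -0.5, -0.4]
width: 0.0397
```

Call:
play_rows(
  motion=[
    [0.16,-0.25,0,0,0,0,20],
    [0.32,-0.5,0,0,0,0,20],
    [0.48,-0.75,0,0,0,0,20],
    [0.635,-1,0,0,0,0,20],
    [0.635,-1,0,0,0,0,20],
  ],
)

```text
time: 13.0
ee_pos: [0.575, 0.1182, 0.1234]
eef_rot: [1.0, 0.003, -0.001, -0.001]
ft_force: [-1.1, -1.4, 0.1]
width: 0.0393
```

Call:
play_rows(
  motion=[
    [0,-0.075,0,0,0,0,20],
    [0,-0.075,0.15,0,0,0,20],
    [0,-0.075,0.3,0,0,0,20],
    [0,-0.075,0.3,0,0,0,20],
    [0,-0.075,0.3,0,0,0,20],
  ],
)

```text
time: 13.62
ee_pos: [0.5753, 0.1286, 0.0661]
eef_rot: [1.0, -0.0, 0.001, 0.0]
ft_force: [0.0, -0.7, -0.6]
width: 0.0396
```

```bash
python3 - <<'E'
from h import *
s=r.read_state(); print(s["time"],s["ee_pos"],s["width"],s["ft_force"])
p=eyes.camera("wrist"); save(p,"w6.png")
for k in ["red","yellow","green","blue"]:
    for d in eyes.landmark_of(p,"bin_"+k)[:1]: print(k,round(d["p"],2),np.round(d["xy"]),ray(p,d["xy"],.006).round(4))
E
```

```text
13.625 [0.57528904 0.12861482 0.06608939] 0.03959738297183223 [ 0.02535266 -0.73415822 -0.58238637]
red 0.94 [116. 201.] [0.5796 0.229  0.006 ]
yellow 0.82 [251. 325.] [0.4693 0.1292 0.006 ]
blue 0.96 [260. 208.] [0.5742 0.122  0.006 ]
```

View pics/w6.png

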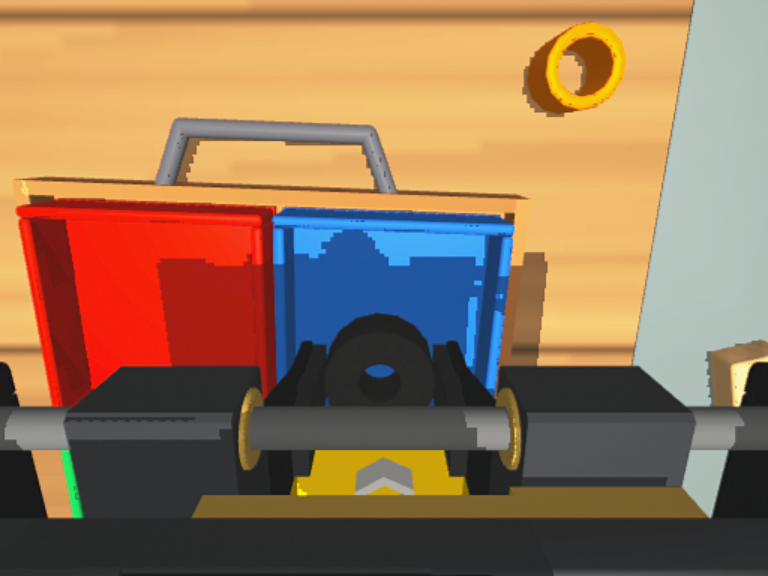

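The buffer at (380,370) is over the blue bin, about 4 mm to the left of its centre. The nut lies in the yellow bin at (385,475). Lower the buffer with a small correction.

Call:
play_rows(
  motion=[
    [0,0.02,0.1,0,0,0,20],
    [0,0.02,0.2,0,0,0,20],
    [0,0.02,0.235,0,0,0,20],
    [0,0.02,0.235,0,0,0,20],
    [0,0.02,0.235,0,0,0,20],
  ],
)

```text
time: 14.5
ee_pos: [0.5748, 0.1251, 0.0177]
eef_rot: [1.0, 0.0, -0.0, -0.0]
ft_force: [-0.8, 0.1, 0.1]
width: 0.0397
```

Call:
play_rows(
  motion=[
    [0,0,0.005,0,0,0,50],
    [0,0,0.005,0,0,0,56],
    [0,0,0.005,0,0,0,56],
    [0,0,-0.25,0,0,0,56],
    [0,0,-0.5,0,0,0,56],
  ],
)

```text
time: 15.12
ee_pos: [0.5745, 0.1249, 0.119]
eef_rot: [1.0, 0.0, -0.0, -0.0]
ft_force: [0.9, -0.1, -0.6]
width: 0.0486
```

Call:
play_rows(
  motion=[
    [0.1,0.25,0,0,0,0,65],
    [0.2,0.5,0,0,0,0,65],
    [0.3,0.75,0,0,0,0,65],
    [0.39,1,0,0,0,0,65],
    [0.39,1,0,0,0,0,65],
  ],
)

```text
time: 15.75
ee_pos: [0.6534, -0.0813, 0.1173]
eef_rot: [1.0, -0.004, -0.0, 0.001]
ft_force: [0.0, 0.5, -0.6]
width: 0.0561
```

Call:
play_rows(
  motion=[
    [0,0.04,0,0,0,0,65],
    [0,0.04,0.15,0,0,0,65],
    [0,0.04,0.35,0,0,0,65],
    [0,0.04,0.35,0,0,0,65],
    [0,0.04,0.35,0,0,0,65],
  ],
)

```text
time: 16.38
ee_pos: [0.6537, -0.0823, 0.0497]
eef_rot: [1.0, 0.001, 0.001, -0.0]
ft_force: [0.8, 0.5, 0.1]
width: 0.0564
```

```bash
python3 - <<'E'
from h import *
s=r.read_state(); print(s["time"],s["ee_pos"],s["width"],s["ft_force"])
p=eyes.camera("wrist"); save(p,"w7.png",1.5,(56,100,456,384))
for d in eyes.landmark_of(p,"bush"): print(round(d["p"],2),np.round(d["xy"]),ray(p,d["xy"],0).round(4))
for d in eyes.regions_of(p,"bush"): print(round(d["p"],2),np.round(d["xy"]),ray(p,d["xy"],.015).round(4))
E
```

```text
16.375 [ 0.6537412  -0.08228049  0.04968444] 0.05644840918440714 [0.75854842 0.53477737 0.13924059]
0.9 [253. 204.] [ 0.6598 -0.0831  0.    ]
0.57 [ 48. 173.] [0.6853 0.0483 0.015 ]
0.56 [253. 220.] [ 0.6533 -0.083   0.015 ]
```

View pics/w7.png

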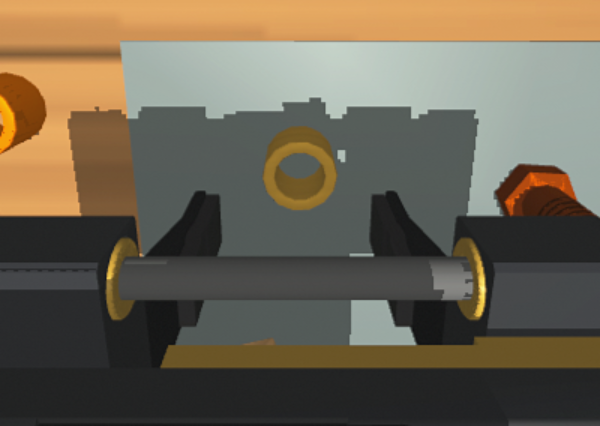

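The brass bush at (300,175) is centred between the fingers. The rusty bolt at (545,195) is clear: it is about 118 mm to the side and shorter than the gripper body's height above the bench. Grip and lift the bush.

Call:
play_rows(
  motion=[
    [0.025,0,0.1,0,0,0,65],
    [0.025,0,0.215,0,0,0,65],
    [0.025,0,0.215,0,0,0,65],
    [0.025,0,0.215,0,0,0,25],
    [0.025,0,0.215,0,0,0,15],
  ],
  squeeze=20,
)

```text
time: 17.15
ee_pos: [0.6579, -0.083, 0.0049]
eef_rot: [1.0, 0.0, -0.0, 0.0]
ft_force: [-0.7, -0.2, 0.3]
width: 0.044
```

Call:
play_rows(
  motion=[
    [0,0,0,0,0,0,15],
    [0,0,0,0,0,0,15],
    [0,0,-0.25,0,0,0,15],
    [0,0,-0.5,0,0,0,15],
    [0,0,-0.5,0,0,0,15],
  ],
)

```text
time: 17.77
ee_pos: [0.6606, -0.083, 0.1099]
eef_rot: [1.0, 0.0, 0.004, 0.0]
ft_force: [0.8, 0.0, -1.8]
width: 0.0303
```

Call:
play_rows(
  motion=[
    [-0.1,-0.25,-0.05,0,0,0,15],
    [-0.2,-0.5,-0.1,0,0,0,15],
    [-0.35,-0.75,-0.1,0,0,0,15],
    [-0.5,-1,-0.1,0,0,0,15],
    [-0.5,-1,-0.1,0,0,0,15],
  ],
)

```text
time: 18.4
ee_pos: [0.5551, 0.1221, 0.1247]
eef_rot: [1.0, 0.004, -0.0, -0.001]
ft_force: [-0.3, -0.2, -1.6]
width: 0.0305
```

Call:
play_rows(
  motion=[
    [-0.15,-0.2,0,0,0,0,15],
    [-0.3,-0.4,0,0,0,0,15],
    [-0.425,-0.58,0,0,0,0,15],
    [-0.425,-0.58,0.2,0,0,0,15],
    [-0.425,-0.58,0.2,0,0,0,15],
  ],
)

```text
time: 19.02
ee_pos: [0.4712, 0.2313, 0.0824]
eef_rot: [1.0, 0.0, -0.002, 0.001]
ft_force: [0.8, -0.9, -1.0]
width: 0.0303
```

```bash
python3 - <<'E'
from h import *
s=r.read_state(); print(s["time"],s["ee_pos"],s["width"],s["ft_force"])
p=eyes.camera("wrist"); save(p,"w8.png")
for k in ["red","yellow","green","blue"]:
    for d in eyes.landmark_of(p,"bin_"+k)[:1]: print(k,round(d["p"],2),np.round(d["xy"]),ray(p,d["xy"],.006).round(4))
E
```

```text
19.025 [0.47117838 0.23128807 0.08238515] 0.03033728048037906 [ 0.84146563 -0.8574691  -0.98840568]
red 0.85 [252.  51.] [0.5795 0.231  0.006 ]
yellow 0.67 [381. 202.] [0.4687 0.1279 0.006 ]
green 0.63 [252. 196.] [0.4742 0.2309 0.006 ]
blue 0.71 [406.  57.] [0.5756 0.1234 0.006 ]
```

View pics/w8.png

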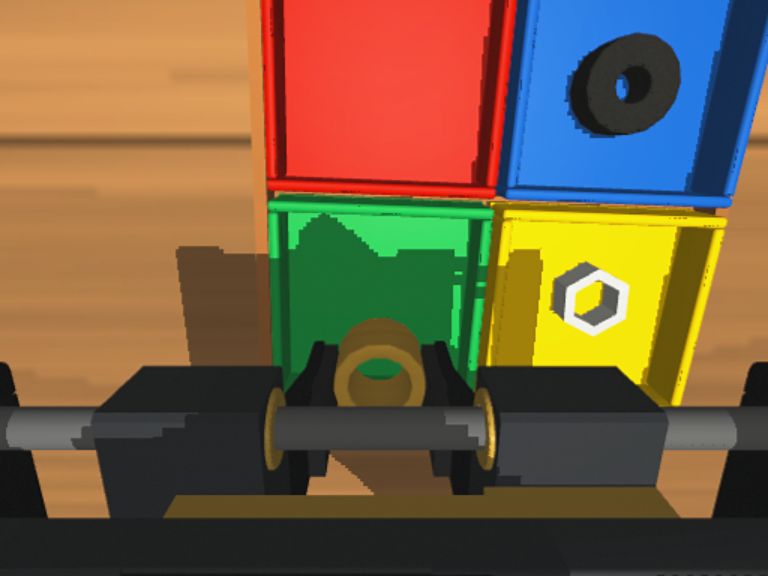

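The bush is over the green bin at (380,370), and the nut in yellow and buffer in blue both lie flat. Lower the bush.

Call:
play_rows(
  motion=[
    [0.01,0,0.1,0,0,0,15],
    [0.01,0,0.2,0,0,0,15],
    [0.01,0,0.3,0,0,0,15],
    [0.01,0,0.3,0,0,0,15],
    [0.01,0,0.3,0,0,0,15],
  ],
)

```text
time: 19.9
ee_pos: [0.4749, 0.2331, 0.025]
eef_rot: [1.0, 0.0, -0.0, -0.0]
ft_force: [-0.2, -0.2, -0.4]
width: 0.0308
```

Call:
play_rows(
  motion=[
    [0,0,0.038,0,0,0,15],
    [0,0,0.038,0,0,0,15],
    [0,0,0.038,0,0,0,45],
    [0,0,0.038,0,0,0,48],
    [0,0,0.038,0,0,0,48],
  ],
)

```text
time: 20.52
ee_pos: [0.4749, 0.2329, 0.0175]
eef_rot: [1.0, 0.0, 0.0, 0.0]
ft_force: [0.6, 1.1, -0.7]
width: 0.0407
```

Call:
play_rows(
  motion=[
    [0,0,0,0,0,0,48],
    [0,0,-0.2,0,0,0,48],
    [0,0,-0.5,0,0,0,48],
    [0,0,-0.65,0,0,0,55],
    [0,0,-0.65,0,0,0,55],
  ],
)

```text
time: 21.15
ee_pos: [0.4761, 0.2336, 0.1498]
eef_rot: [1.0, 0.0, 0.002, -0.001]
ft_force: [0.1, -0.2, -0.4]
width: 0.047
```

Call:
play_rows(
  motion=[
    [0.06,0.25,0,0,0,0,55],
    [0.12,0.5,0,0,0,0,55],
    [0.18,0.75,0,0,0,0,55],
    [0.25,1,0,0,0,0,55],
    [0.25,1,0,0,0,0,55],
  ],
)

```text
time: 21.78
ee_pos: [0.525, 0.028, 0.1459]
eef_rot: [1.0, -0.003, -0.001, 0.001]
ft_force: [0.7, 0.6, -0.8]
width: 0.0475
```

Call:
play_rows(
  motion=[
    [0.03,0.25,0,0,0,0,55],
    [0.06,0.5,0,0,0,0,55],
    [0.1,0.75,0,0,0,0,55],
    [0.1,1,0,0,0,0,55],
    [0.1,1,0,0,0,0,55],
  ],
)

```text
time: 22.4
ee_pos: [0.5439, -0.1709, 0.1459]
eef_rot: [1.0, -0.003, -0.001, 0.0]
ft_force: [-0.3, 0.3, 1.1]
width: 0.0478
```

Call:
play_rows(
  motion=[
    [0,0.13,0,0,0,0,55],
    [0,0.13,0.15,0,0,0,55],
    [0,0.13,0.3,0,0,0,55],
    [0,0.13,0.3,0,0,0,55],
    [0,0.13,0.3,0,0,0,55],
  ],
)

```text
time: 23.02
ee_pos: [0.5457, -0.1921, 0.0882]
eef_rot: [1.0, 0.001, 0.0, -0.0]
ft_force: [0.1, -0.5, -0.1]
width: 0.0479
```

```bash
python3 - <<'E'
from h import *
s=r.read_state(); print(s["time"],s["ee_pos"],s["width"],s["ft_force"])
p=eyes.camera("wrist"); save(p,"w9.png")
for d in eyes.landmark_of(p,"bolt"): print(round(d["p"],2),np.round(d["xy"]),ray(p,d["xy"],0).round(4))
for d in eyes.regions_of(p,"bolt"): print(round(d["p"],2),np.round(d["xy"]),ray(p,d["xy"],.03).round(4))
E
```

```text
23.025 [ 0.54567864 -0.19213835  0.08822868] 0.047941199916592604 [ 0.07922359 -0.49065417 -0.05730654]
0.81 [252. 197.] [ 0.5447 -0.1921  0.    ]
0.95 [251. 206.] [ 0.5474 -0.1918  0.03  ]
```

View pics/w9.png

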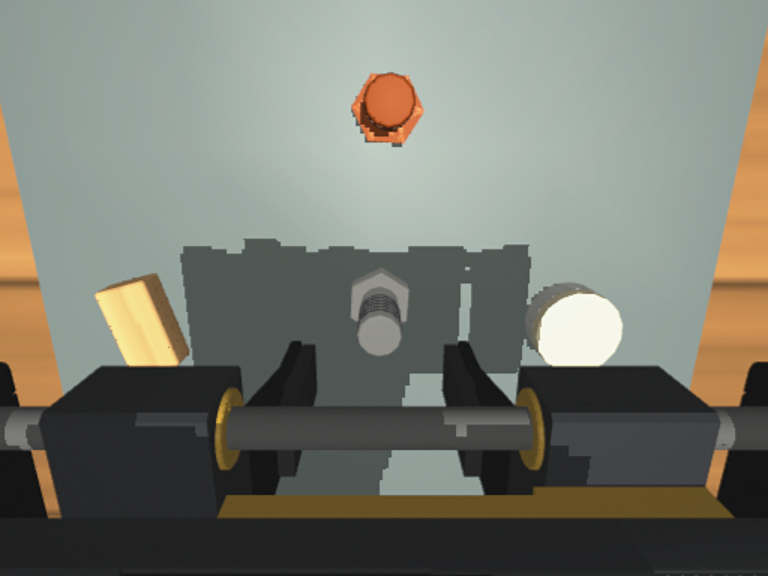

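The bright bolt at (380,320) is centred between the fingers. The rusty bolt at (388,105) is well away in x. Descend to 20 mm, above the bolt head, then grip and lift.

Call:
play_rows(
  motion=[
    [0,0,0.15,0,0,0,55],
    [0,0,0.34,0,0,0,55],
    [0,0,0.34,0,0,0,55],
    [0,0,0.34,0,0,0,30],
    [0,0,0.34,0,0,0,5],
  ],
  squeeze=30,
)

```text
time: 23.8
ee_pos: [0.5462, -0.1934, 0.0213]
eef_rot: [1.0, 0.0, 0.001, 0.001]
ft_force: [-0.1, 0.1, -0.2]
width: 0.0349
```

Call:
play_rows(
  motion=[
    [0,0,0,0,0,0,5],
    [0,0,0,0,0,0,5],
    [0,0,0,0,0,0,5],
    [0,0,-0.25,0,0,0,5],
    [0,0,-0.5,0,0,0,5],
  ],
)

```text
time: 24.42
ee_pos: [0.5443, -0.1929, 0.12]
eef_rot: [1.0, 0.0, -0.001, -0.0]
ft_force: [-0.3, -0.4, -1.7]
width: 0.0195
```

Call:
play_rows(
  motion=[
    [0.02,-0.25,0,0,0,0,5],
    [0.04,-0.5,0,0,0,0,5],
    [0.06,-0.75,0,0,0,0,5],
    [0.08,-1,0,0,0,0,5],
    [0.08,-1,0,0,0,0,5],
  ],
)

```text
time: 25.05
ee_pos: [0.5606, 0.0122, 0.1194]
eef_rot: [1.0, 0.004, -0.0, -0.001]
ft_force: [-0.3, -1.3, -1.1]
width: 0.0191
```

Call:
play_rows(
  motion=[
    [0.02,-0.25,0,0,0,0,5],
    [0.04,-0.5,0,0,0,0,5],
    [0.06,-0.75,0,0,0,0,5],
    [0.085,-1,0,0,0,0,5],
    [0.085,-1,0,0,0,0,5],
  ],
)

```text
time: 25.68
ee_pos: [0.5768, 0.2113, 0.1191]
eef_rot: [1.0, 0.003, -0.0, -0.001]
ft_force: [0.5, -1.3, -2.1]
width: 0.0195
```

Call:
play_rows(
  motion=[
    [0,-0.11,0,0,0,0,5],
    [0,-0.11,0.1,0,0,0,5],
    [0,-0.11,0.2,0,0,0,5],
    [0,-0.11,0.2,0,0,0,5],
    [0,-0.11,0.2,0,0,0,5],
  ],
)

```text
time: 26.3
ee_pos: [0.578, 0.2284, 0.0793]
eef_rot: [1.0, -0.0, -0.0, 0.0]
ft_force: [-0.5, -1.0, -0.5]
width: 0.0187
```

```bash
python3 - <<'E'
from h import *
s=r.read_state(); print(s["time"],s["ee_pos"],s["width"],s["ft_force"])
p=eyes.camera("wrist"); save(p,"w10.png")
for k in ["red","blue"]:
    for d in eyes.landmark_of(p,"bin_"+k)[:1]: print(k,round(d["p"],2),np.round(d["xy"]),ray(p,d["xy"],.006).round(4))
E
```

```text
26.3 [0.57796859 0.22838227 0.0792821 ] 0.018694810479204297 [-0.52413099 -1.03517457 -0.52075316]
red 0.56 [252. 201.] [0.5779 0.2285 0.006 ]
blue 0.85 [383. 207.] [0.5728 0.1244 0.006 ]
```

View pics/w10.png

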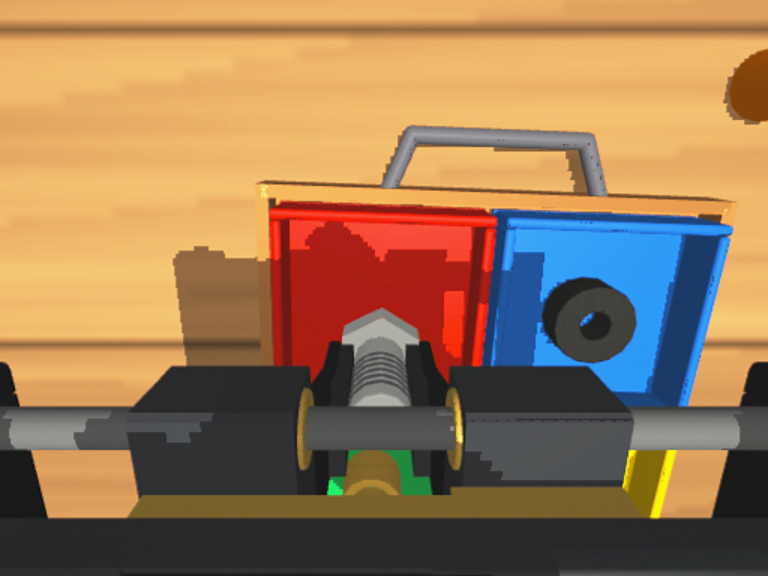

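The bolt hangs upright over the red bin at (380,350). The bush stands in green and the buffer lies flat in blue. Lower the bolt.

Call:
play_rows(
  motion=[
    [0,0,0.1,0,0,0,5],
    [0,0,0.2,0,0,0,5],
    [0,0,0.2,0,0,0,5],
    [0,0,0.2,0,0,0,5],
    [0,0,0.2,0,0,0,5],
  ],
)

```text
time: 27.08
ee_pos: [0.5783, 0.2292, 0.04]
eef_rot: [1.0, 0.0, 0.001, -0.0]
ft_force: [0.7, 1.0, -1.3]
width: 0.0195
```

Call:
play_rows(
  motion=[
    [0,0,0.038,0,0,0,5],
    [0,0,0.038,0,0,0,5],
    [0,0,0.038,0,0,0,5],
    [0,0,0.038,0,0,0,5],
    [0,0,0.038,0,0,0,5],
  ],
)

```text
time: 27.7
ee_pos: [0.5778, 0.2289, 0.0318]
eef_rot: [1.0, 0.0, 0.0, 0.0]
ft_force: [-0.3, 0.1, -1.0]
width: 0.019
```

Call:
play_rows(
  motion=[
    [0,0,0,0,0,0,30],
    [0,0,0,0,0,0,40],
    [0,0,0,0,0,0,45],
    [0,0,0,0,0,0,45],
    [0,0,-0.2,0,0,0,45],
  ],
)

```text
time: 28.32
ee_pos: [0.5759, 0.2278, 0.0694]
eef_rot: [1.0, 0.0, -0.003, 0.001]
ft_force: [0.7, -0.0, 0.9]
width: 0.0388
```

Call:
play_rows(
  motion=[
    [0,0,-0.2,0,0,0,45],
    [0,0,-0.4,0,0,0,45],
    [-0.2,0.2,-0.6,0,0,0,45],
    [-0.4,0.4,-0.6,0,0,0,45],
    [-0.4,0.4,-0.6,0,0,0,45],
  ],
)

```text
time: 28.95
ee_pos: [0.4958, 0.1452, 0.192]
eef_rot: [1.0, -0.002, 0.0, 0.002]
ft_force: [1.2, 0.1, -0.2]
width: 0.0395
```

```bash
python3 - <<'E'
from h import *
s=r.read_state(); print(s["time"],s["ee_pos"],s["width"],s["ft_force"])
p=eyes.camera("wrist"); save(p,"w11.png")
q=eyes.camera("scene"); save(q,"s2.png")
for n,p in (("w",p),("s",q)):
  for k in ["bolt","nut","bush","buffer"]:
    for d in eyes.landmark_of(p,k):
      if d["p"]>.3: print(n,k,round(d["p"],2),np.round(d["xy"]),ray(p,d["xy"],.011).round(4))
E
```

```text
28.95 [0.49584368 0.14521694 0.19197203] 0.03952989122899273 [ 1.19097511  0.07770576 -0.15418324]
w bolt 0.76 [169.  96.] [0.5752 0.2304 0.011 ]
w bolt 0.46 [172.  91.] [0.58   0.2268 0.011 ]
w nut 0.9 [272. 184.] [0.4796 0.1225 0.011 ]
w bush 0.81 [176. 192.] [0.4711 0.2311 0.011 ]
w buffer 0.87 [266.  99.] [0.5722 0.13   0.011 ]
s bolt 0.63 [309. 152.] [0.5833 0.225  0.011 ]
s nut 0.49 [261. 162.] [0.4846 0.1253 0.011 ]
s bush 0.74 [316. 210.] [0.6821 0.0457 0.011 ]
s bush 0.62 [275. 137.] [0.4698 0.235  0.011 ]
s buffer 0.57 [294. 174.] [0.5816 0.1284 0.011 ]
s buffer 0.41 [251. 287.] [ 0.6467 -0.2091  0.011 ]
```

View pics/w11.png

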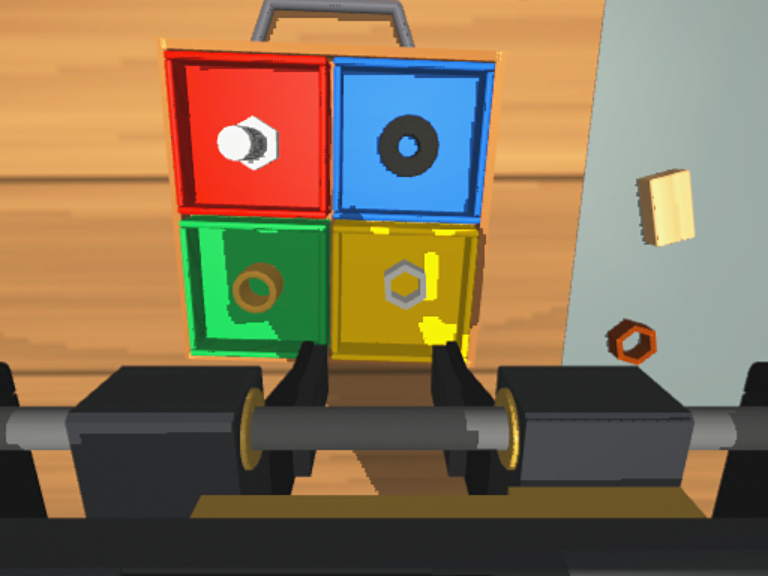

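View pics/s2.png

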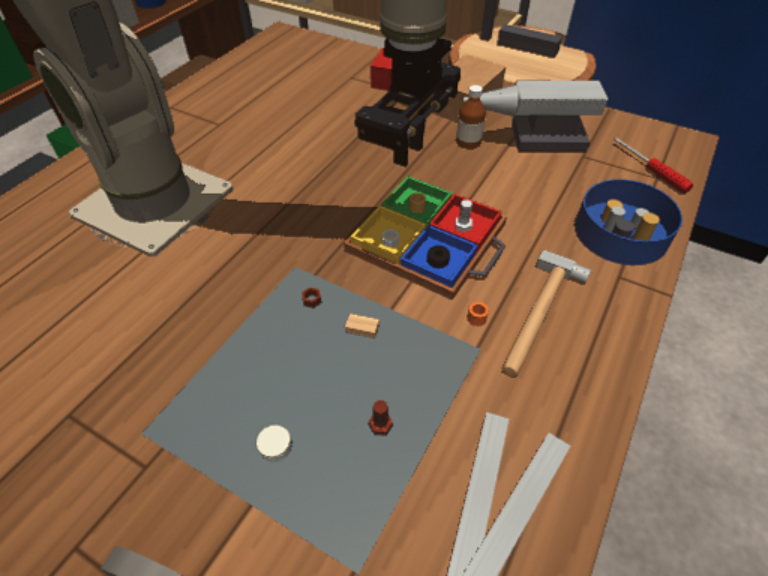

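The wrist picture shows the bolt upright in red at (250,143), the buffer in blue at (407,145), the bush in green at (258,288) and the nut in yellow at (405,284). All four are near their bin centres. In the scene picture the rusty bolt (380,418) and rusty nut (311,297) are where they started. Handing in.

```bash
python3 -c "
from bench import job; print(job.close_job())"
```

```text
the job is handed in; nothing more can be done
None
```

All four parts are in their bins and the job is handed in, at about 29 s of the 120 s allowed; the system gives no verdict. The bolt is in red on its head. The nut in yellow, the bush in green and the buffer in blue all sit flat.

**Last checks:** the final wrist and scene pictures show every part upright and within about 1 cm of its bin's centre. The rusty bolt and rusty nut show at the same pixels as at the start. The gripper was clear of everything, and no force reading in the moves went above about 2 N.

**Disagreements:**
- The gripper read about 30.3 mm on the 32 mm bush, but the bush was carried and set down normally.
- Position estimates from different cameras differed by up to about 1 cm, within the 38 mm tolerance.
- In the last scene picture the networks reported a "bush" at the orange look-alike and a "buffer" near the rusty bolt. The pictures show both to be false.

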